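# Wedge the print bed tight

### The arm

A 6-joint arm with a two-finger parallel gripper is mounted at the origin on the work surface; the furniture and walls round the work are solid. World frame = base frame: x ahead of the robot, y to its left, z up, the work surface at z = 0. Lengths are in m, angles in degrees, forces in N, time in s.
With the tool pointing down it reaches from about 0.35 to 0.775 m from the base axis. Payload 7.3 kg.
Tool frame: the origin (TCP) lies on the centre line of the jaws, within the pads' length; the fingertips stand 14 mm ahead of it and the grasp point (between the pads) lies 5 mm behind it (manip.tcp_to_tips is the distance from the TCP to the fingertips, in m); z points along the fingers, y is the line along which they close (so a half turn about z gives the same grasp; the last joint's range is limited). The gripper opens to 92 mm and grips with 3 to 60 N. Pads are 19 mm wide; open, the fingers measure 130 mm over their backs; the gripper's body (75 mm by 190 mm) begins 47 mm behind the grasp point.
Start: joints at [56.322, 19.595, 87.324, -0, 73.075, -8.365], TCP at [0.224, 0.475, 0.241] pointing down, gripper open.
Joint ranges: [-145.02, 145.02], [-44.19, 115.74], [2.07, 154.8], [-57.11, 237.11], [16.16, 152.29], [-177.93, 177.93]. Speed limits (degrees/s): [147.25, 147.25, 180, 180, 180, 180].

### API

Orientations are given as a 3x3 rotation matrix whose columns are the frame's x, y, z axes.
In Python, from workcell import manip gives the robot as it stands. The module is installed in compiled form; this text tells all that it offers.
- The arm moves only by the tool move_arm, never from a script. Its argument "motion" is a list of rows, each a list of 3 entries, a list of its own where there are three numbers: the shift along the tool's x, y, z in mm, then the turn, a rotation vector about the tool's x, y, z in rad, then the finger opening in mm, from 0 to 91.8. A call has 1 to 12 rows; each row is the pose to reach, as a shift and turn from the pose commanded when the call began, along the tool's axes at that moment; what a row does not reach only later rows make up. A row lasts 1/12 s, in which the tool goes at most 41.7 mm and 7.16 degrees, less where a joint would pass 70% of its speed; a pose out of reach is approached as far as the arm can. A call with a gripper value outside its range is refused whole. The fingers move at their own pace and stop on an object; "newtons" is the grip in N (left out, the last holds). Time passes only in rows, so rows that repeat a pose let the fingers close. It gives the time, the measured TCP pose, the force, the opening and the grip force at its end, in the units of the state.
- manip.get_state(): the state, without advancing time (a new reading comes with each control period).
- manip.snapshot(name): name is "scene" or "side" or "wrist"; returns a dict with "img" (420x560x3 uint8, blue, green, red), "range_z" (420x560 float32, m along the optical axis (not along the pixel's ray), 0 where there is no reading), "fx", "fy", "cx", "cy" (pixels), "dist_coeffs" ([k1, k2, p1, p2, k3] as OpenCV has them; the pictures are not rectified), "eye" and "attitude" of the camera in the world; the wrist camera has in their place "mount" (4x4, takes a point from camera to tool coordinates, whose origin is the TCP and whose axes are the flange's). Camera axes: x right, y down, z forward; pixel columns grow to the right and rows downward; lengths in m; the calibration is good to about 2 mm. A picture is of the moment at which its call begins: read the wrist's pose just before it.
- manip.job_done(): hands the job in; it is judged then, once.
The state is a dict: "t": time; "qpos": joint angles; "qvel": joint speeds; "joint_efforts": joint torques, N m; "eef_pos": TCP position; "tcp_rot": TCP orientation; "wrist_force": force on the tool from outside, world axes, zero at the start; "torque": the same for the moment, N m; "opening": finger opening in m; "finger_force": force on a finger pad.
Only numpy, scipy, OpenCV 4.12 (cv2) and the standard library are available. Lean on these libraries where they do the work, as an engineer would, in place of code of your own. Each camera call takes 0.05 s, during which the arm holds its last target. There are 200 camera calls.

### The job

Shore up the little print-bed rig: slide the black wedge, thin end first and flat on the table, under the middle of the bed's front tab and push it straight in until it jams tight and the sprung bed bears firmly on it, with a push of about 8 to 12 N and no harder. Then let go and leave the wedge jammed there, and do not disturb the jar, the tape roll or the teal knob.

Things in the scene. Friction and masses are not known exactly. Their poses are not given: they have to be found in the camera images.
- wedge: black plastic wedge, 100 mm long (x), 30 wide (y), about 60 g, flat on the table. Origin under its middle; +x points from tail to thin end. Tail: block 25 long, 28 high, three grey ribs on top, x = -50 to -25 mm; from there the ramp falls in 75 mm from 17.5 mm to 2.5 mm high at the thin end (slope 1 in 5). Sole and ramp are slick (friction about 0.25) but hold when jammed.
- wedge_grip (a point): centre of the wedge's tail block, 14 mm above its underside: grasp here across the 30 mm width (along the wedge's y); 37.5 mm behind the wedge's origin, 87.5 mm behind the thin end. Same axes as the wedge.
- wedge_tip (a point): middle of the wedge's thin end, at its underside. Same axes as the wedge.
- bed_rig: print-bed rig fixed on the table, under 50 mm high: aluminium plate 110 mm wide, 6 thick, dark sheet and white gear on it, hinged at the rear to a block on two pillars. A tab 40 mm wide juts 21 mm from its front. Origin on the table right below the middle of the tab's rounded front edge; x runs under the bed to the rear (the way the wedge goes in), y along the edge. Free below for 75 mm.
- tab_front (a point): point on the table 30 mm in front of the tab's edge (rig x = -30 mm), axes as the rig. The gap between table and tab differs each time, 7 to 13 mm, and is measured by nothing: feel it. The bed's edge yields upwards, about 13 N/mm. The bed's load on the wedge is about 0.9 to 1.6 times the push, least if the grip presses the wedge down. Tight at a push of 8 to 12 N; a load over 20 N bends the bed.
- insert_jar: screw jar with black lid, 47 mm across, 53 mm high, standing to the right of the rig; origin under its middle. To be left alone.
- tape_roll: yellow roll of masking tape, 100 mm across, 24 mm high, lying flat left of the wedge; origin under its middle. To be left alone.
- knob_teal: teal printed knob, 37 mm across, 19 mm high, on the table to the right of the rig's front; origin under its middle. To be left alone.
Not all that is in view belongs to the job. What is meant by the wedge is not orange, and is the larger of those in its own colour.

How it is judged (in metres and radians):
On the way, in this order (a step that is already met when the one before it is completed fails the run):
1. the thin end of the wedge is under the middle of the tab, low on the table (x of wedge_tip in the frame of bed_rig above 0.006 m and y of wedge_tip in the frame of bed_rig between -0.02 and 0.02 m and z of wedge_tip in the frame of bed_rig below 0.006 m), for 0.1 s.
2. the wedge is jammed: the bed presses on it with more than 4 N (contact force between wedge and bed_rig above 4 N), for 0.2 s.
At the end, for the whole second after the job is handed in: The wedge stands flat on the table (tilt under 0.08 rad), thin end at least 15 mm past the tab's edge and within 20 mm of the middle, pointing in within 0.25 rad, let go and at rest, and the bed still presses on it with more than 4 N (contact force between wedge and bed_rig above 4 N and x of wedge_tip in the frame of bed_rig above 0.015 m and y of wedge_tip in the frame of bed_rig between -0.02 and 0.02 m and x of wedge_grip in the frame of bed_rig below -0.02 m and angle between the x axis of wedge and the x axis of bed_rig, either way round below 0.25 rad and angle between wedge's own z axis and vertical below 0.08 rad and height (world z) of wedge_tip below 0.004 m and linear speed of wedge below 0.01 m/s); the robot touches nothing.
It fails at once if the wedge is forced: load between bed and wedge above 20 N (contact force between wedge and bed_rig above 20 N).
It fails at once if the jar is moved by more than 20 mm (distance of insert_jar from where it was at the start of the episode above 0.02 m).
It fails at once if the tape roll is moved by more than 20 mm (distance of tape_roll from where it was at the start of the episode above 0.02 m).
It fails at once if the teal knob is moved by more than 20 mm (distance of knob_teal from where it was at the start of the episode above 0.02 m).
It also fails if it takes over 72 s, if anything falls off the work surface, if the arm or the gripper's body presses on something with over 40 N, if the wrist force passes 120 N, or if a joint passes its speed limit or range.

## Working session

There is one attempt and no reset: what is moved stays moved. The work goes in short steps, Python scripts to look and compute and a tool call to move; the robot and the scene stay as the last step left them, time stands still between calls to the robot, and variables do not carry over. Pictures are saved under pics/ and viewed, at most 10 in all, crops included, and the job is handed in when it is done.

Besides the shell and the picture viewer there is one more tool, called after ">>>" as name(argument=value, ...), one argument or row to a line, values as JSON. move_arm: Moves the arm, as the interface text tells. Its arguments: {"type":"object","properties":{"motion":{"type":"array"},"newtons":{"type":"number"}},"required":["motion"]}

```bash
mkdir -p pics; cat > h.py <<'E'
import numpy as np, cv2, pickle
from workcell import manip
def snap(n,save=None):
    st=manip.get_state(); s=manip.snapshot(n)
    if n=="wrist":
        T=np.eye(4);T[:3,:3]=np.array(st["tcp_rot"]);T[:3,3]=st["eef_pos"]; T=T@np.array(s["mount"])
    else:
        T=np.eye(4);T[:3,:3]=np.array(s["attitude"]);T[:3,3]=s["eye"]
    s["T"]=T
    pickle.dump(s,open(f"{n}.pkl","wb"))
    if save: cv2.imwrite("pics/"+save,s["img"])
    return s
def load(n): return pickle.load(open(f"{n}.pkl","rb"))
def K(s): return np.array([[s["fx"],0,s["cx"]],[0,s["fy"],s["cy"]],[0,0,1.]])
def rays(s,uv):
    p=cv2.undistortPoints(np.array(uv,float).reshape(-1,1,2),K(s),np.array(s["dist_coeffs"],float)).reshape(-1,2)
    return np.c_[p,np.ones(len(p))]
def onplane(s,uv,z):
    r=rays(s,uv)@s["T"][:3,:3].T; o=s["T"][:3,3]
    return o+r*((z-o[2])/r[:,2])[:,None]
def bydepth(s,uv):
    d=np.array([s["range_z"][int(v),int(u)] for u,v in uv])
    return (rays(s,uv)*d[:,None])@s["T"][:3,:3].T+s["T"][:3,3]
def cloud(s):
    v,u=np.mgrid[0:420,0:560]; uv=np.c_[u.ravel(),v.ravel()]
    P=bydepth(s,uv); P[s["range_z"].ravel()==0]=np.nan
    return P.reshape(420,560,3)
E
python3 - <<'E'
from h import *
np.set_printoptions(precision=4,suppress=True)
a=snap("scene");b=snap("side")
for s in(a,b): print(s["T"])
cv2.imwrite("pics/a.png",a["img"]);cv2.imwrite("pics/b.png",b["img"])
st=manip.get_state();print(st["tcp_rot"],st["wrist_force"],manip.tcp_to_tips)
E
```

```text
[[ 0.8525 -0.3841  0.3546  0.0517]
 [-0.5226 -0.6091  0.5966 -0.5204]
 [-0.0131 -0.6939 -0.7199  0.8455]
 [ 0.      0.      0.      1.    ]]
[[ 0.9991  0.0345 -0.0243  0.4761]
 [ 0.0404 -0.6154  0.7872 -0.5138]
 [ 0.0122 -0.7875 -0.6162  0.583 ]
 [ 0.      0.      0.      1.    ]]
[[-0.904   0.4276 -0.0007]
 [ 0.4276  0.904  -0.0011]
 [ 0.0002 -0.0013 -1.    ]] [ 0.5044 -0.2131 -0.1756] 0.014
```

View pics/a.png

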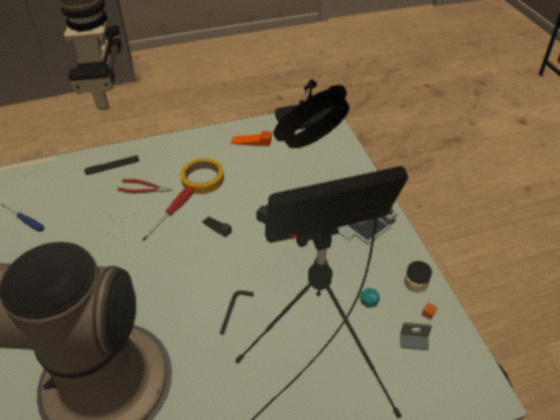

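View pics/b.png

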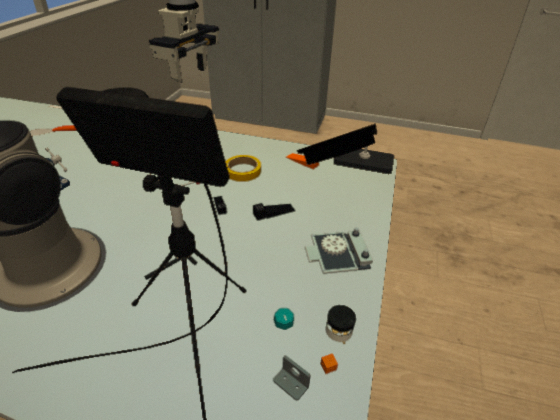

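The side view shows two black candidates, a short block at (220,205) and a longer wedge shape at (273,210). The orange ones at (302,160) and (65,128) are ruled out by colour. The rig is at (338,250) with its tab to the left at (312,253). I'll confirm with one enlarged crop.

```bash
python3 - <<'E'
from h import *
np.set_printoptions(precision=4,suppress=True)
s=load("side")
cv2.imwrite("pics/c.png",cv2.resize(s["img"][140:340,200:400],None,fx=3,fy=3,interpolation=cv2.INTER_CUBIC))
uv=[(220,205),(258,211),(293,208),(312,253),(338,245),(284,318),(341,318),(243,167),(330,362)]
print(onplane(s,uv,0.0)); print(bydepth(s,uv))
# dark things' upper clutter: points of monitor/tripod above 5cm
for n in("scene","side"):
    P=cloud(load(n)).reshape(-1,3)
    m=(P[:,2]>.06)&(P[:,0]>.25)&(P[:,0]<.9)&(abs(P[:,1])<.45)
    Q=P[m]; 
    print(n,len(Q))
    h,_,_=np.histogram2d(Q[:,0],Q[:,1],bins=[np.arange(.25,.91,.05),np.arange(-.45,.46,.05)]);print(h.astype(int))
    Zs=[Q[(Q[:,2]>a)&(Q[:,2]<=a+.1)] for a in(.06,.16,.26,.36,.46)]
    for z in Zs:
        if len(z): print(len(z),np.percentile(z,2,axis=0),np.percentile(z,98,axis=0))
E
```

```text
[[ 0.3244  0.2167  0.    ]
 [ 0.4184  0.1988  0.    ]
 [ 0.5019  0.2149  0.    ]
 [ 0.5421  0.0652  0.    ]
 [ 0.5994  0.0922  0.    ]
 [ 0.486  -0.1     0.    ]
 [ 0.588  -0.0954  0.    ]
 [ 0.3629  0.3897  0.    ]
 [ 0.5622 -0.1815  0.    ]]
[[ 0.3292  0.1938  0.0182]
 [ 0.4212  0.1635  0.0289]
 [ 0.5019  0.2144  0.0004]
 [ 0.54    0.0469  0.0184]
 [ 0.5935  0.0634  0.0277]
 [ 0.4857 -0.1126  0.0178]
 [ 0.5781 -0.1323  0.0515]
 [ 0.3626  0.3919 -0.0014]
 [ 0.5591 -0.1935  0.0211]]
scene 11661
[[   0    0    0    0    0 2001  465    0    0    0    0    0    0    0
     0    0    0   24]
 [   0    0    0    0    0 2394 1036    0    0    0    0    0    0    0
     0    0    0    0]
 [   0    0    0   62  538 1883   67    2    0    0    0    0    0    0
     0    0    0    0]
 [   0    0    0    0   70  290    0    0    0    0    0    0    0    0
     0    0    0    0]
 [   0    0    0    0    0    0    0    0    0    0    0    0    0    0
     0    0    0    0]
 [   0    0    0    0    0    0    0    0    0    0    0    0   81  345
   102   59    0    0]
 [   0    0    0    0    0    
[... 1626 characters left out ...]
0]
 [   0    0    0    0    0    0    0    0    0    0    0    0    0  128
     9    0    0    0]
 [   0    0    0    0    0    0    0    0    0    0    0    0    0    0
     0    0    0   22]
 [   0    0    0    0    0    0    0    0    0    0    0    0    0    0
     0    0    0    0]
 [   0    0    0    0    0    0    0    0    0    0    0    0    0    0
     0    0    0    0]
 [   0    0    0    0    0    0    0    0    0    0    0    0    0    0
     0    0    0    0]]
1102 [ 0.2628 -0.2665  0.064 ] [0.5685 0.2526 0.1588]
2530 [ 0.3172 -0.1828  0.1625] [0.6619 0.2343 0.2542]
2576 [ 0.2651 -0.1836  0.266 ] [ 0.4146 -0.1322  0.3589]
9810 [ 0.2576 -0.2057  0.3624] [ 0.4119 -0.1551  0.4404]
```

View pics/c.png

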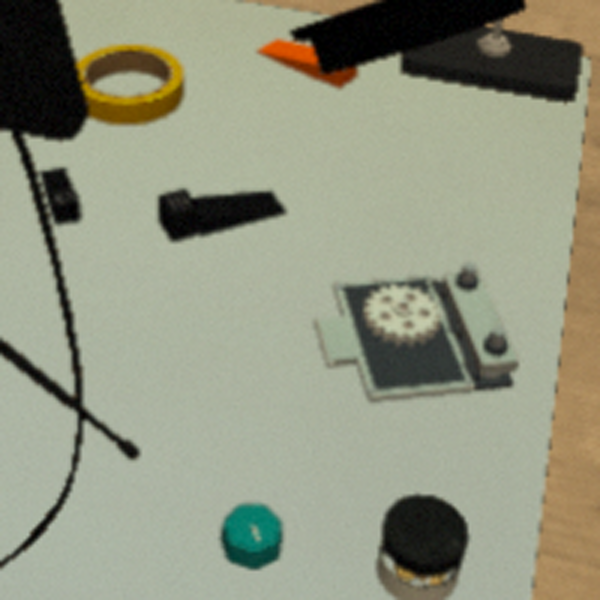

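```bash
python3 - <<'E'
from h import *
np.set_printoptions(precision=4,suppress=True)
s=load("side");P=cloud(s);g=s["img"].max(2)
m=(g<70)&(P[...,0]>.39)&(P[...,0]<.52)&(P[...,1]>.13)&(P[...,1]<.25)&(P[...,2]>.001)&(P[...,2]<.035)
Q=P[m];print(len(Q),Q.mean(0));r=cv2.minAreaRect(Q[:,:2].astype(np.float32)*1000);print(r)
T=Q[Q[:,2]>.023];print("tail top",len(T),T.mean(0),T.min(0),T.max(0))
N=Q[Q[:,2]<.015];print("ramp",len(N),N.mean(0))
# obstacle
for n in("scene","side"):
    A=cloud(load(n)).reshape(-1,3);B=A[(A[:,2]>.04)&(A[:,0]>.45)&(A[:,0]<.8)&(A[:,1]>.12)&(A[:,1]<.42)]
    for k in np.arange(.15,.4,.04):
        b=B[(B[:,1]>k)&(B[:,1]<k+.04)]
        if len(b):print(n,round(k,2),len(b),np.percentile(b,1,axis=0),np.percentile(b,99,axis=0))
# rig rough: plate
m=(P[...,0]>.5)&(P[...,0]<.75)&(P[...,1]>-.05)&(P[...,1]<.15)&(P[...,2]>.012)&(P[...,2]<.04)
Q=P[m];r=cv2.minAreaRect(Q[:,:2].astype(np.float32)*1000);print(r,Q.min(0),Q.max(0))
R=np.array(manip.get_state()["tcp_rot"]);p=np.array(manip.get_state()["eef_pos"])
print(p,"to wedge hover, tool mm",1000*R.T@(np.array([.42,.12,.22])-p))
print(manip.snapshot("wrist")["mount"])
E
```

```text
446 [0.4492 0.1864 0.0137]
((455.92681884765625, 194.0869140625), (97.03730773925781, 31.382402420043945), 26.09867286682129)
tail top 95 [0.4233 0.1761 0.0269] [0.4082 0.161  0.023 ] [0.4389 0.1929 0.0296]
ramp 292 [0.4613 0.192  0.0085]
scene 0.15 291 [0.5531 0.1804 0.1488] [0.6202 0.1899 0.2072]
scene 0.19 858 [0.5114 0.1901 0.1215] [0.6578 0.2284 0.2162]
scene 0.23 192 [0.5032 0.2306 0.1036] [0.6747 0.2695 0.2099]
scene 0.27 526 [0.5137 0.271  0.0903] [0.6772 0.3098 0.1906]
scene 0.31 802 [0.5365 0.3102 0.0944] [0.6677 0.3478 0.1592]
scene 0.35 17 [0.6195 0.35   0.0989] [0.6619 0.3891 0.1276]
scene 0.39 25 [0.6619 0.3919 0.0926] [0.6933 0.4192 0.0993]
side 0.15 273 [0.5533 0.1822 0.1564] [0.6161 0.19   0.2114]
side 0.19 1052 [0.5149 0.1901 0.1296] [0.6587 0.2283 0.2196]
side 0.23 101 [0.5051 0.2305 0.1163] [0.6722 0.2555 0.2168]
((590.347412109375, 58.25469970703125), (123.645263671875, 111.34614562988281), 10.952469825744629) [ 0.5263 -0.0044  0.012 ] [0.6584 0.1155 0.0397]
[0.2243 0.4743 0.2401] to wedge hover, tool mm [-328.4396 -236.5624   20.3817]
[[-0.0006 -0.9565 -0.2919  0.0798]
 [ 1.     -0.0007  0.0003  0.0004]
 [-0.0005 -0.2919  0.9565 -0.1429]
 [ 0.      0.      0.      1.    ]]
```

The crop confirms it. The larger black wedge has its tail at crop (175,215) and thin end at (280,203), and measures 97 x 31 mm with the tail top at about 28 mm, which matches the description. The small black one at crop (60,195) is not the one meant. Next I go above it.

>>> move_arm(
  motion=[
    [[-297,-218,40],[0,0,-0.897],91],
    [[-297,-218,40],[0,0,-0.897],91],
    [[-297,-218,40],[0,0,-0.897],91],
    [[-297,-218,40],[0,0,-0.897],91],
    [[-297,-218,40],[0,0,-0.897],91],
    [[-297,-218,40],[0,0,-0.897],91],
    [[-297,-218,40],[0,0,-0.897],91],
    [[-297,-218,40],[0,0,-0.897],91],
    [[-297,-218,40],[0,0,-0.897],91],
    [[-297,-218,40],[0,0,-0.897],91],
    [[-297,-218,40],[0,0,-0.897],91],
    [[-297,-218,40],[0,0,-0.897],91],
  ],
)

```text
t: 1.15
eef_pos: [0.4003, 0.1488, 0.2003]
tcp_rot: [[-0.9, -0.435, -0.001], [-0.435, 0.9, 0.0], [0.001, 0.0, -1.0]]
wrist_force: [-0.2, -0.0, -0.2]
opening: 0.091
finger_force: 0.0
```

```bash
python3 - <<'E'
from h import *
np.set_printoptions(precision=4,suppress=True)
s=snap("wrist","d.png");st=manip.get_state();print(st["t"],st["eef_pos"],st["tcp_rot"],st["wrist_force"],st["qpos"])
E
```

```text
1.2 [0.3997 0.1501 0.2005] [[-0.8994 -0.4371 -0.0009]
 [-0.4371  0.8994  0.0003]
 [ 0.0007  0.0007 -1.    ]] [ 0.3566  0.8048 -0.5423] [  10.2524   11.7677  105.2528    0.0307   63.0272 -105.6817]
```

View pics/d.png

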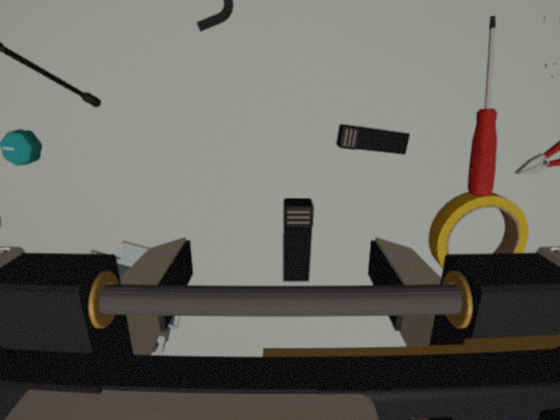

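The wrist view shows the target wedge with its tail at (298,213) and thin end at (296,280). The other black wedge spans (345,137) to (408,143), the tab is at about (135,252) and partly hidden by a finger, and the knob is at (20,147). I'll measure both wedges.

```bash
python3 - <<'E'
from h import *
np.set_printoptions(precision=4,suppress=True)
s=load("wrist");P=cloud(s);g=s["img"].max(2)
for (u0,u1,v0,v1) in((270,325,190,285),(330,415,115,160)):
    m=np.zeros(g.shape,bool);m[v0:v1,u0:u1]=True
    m&=(P[...,2]>.0015)&(P[...,2]<.04)&(g<130)
    Q=P[m];r=cv2.minAreaRect(Q[:,:2].astype(np.float32)*1000);print(len(Q),r,Q[:,2].max())
    T=Q[Q[:,2]>.7*Q[:,2].max()];print("tail",cv2.minAreaRect(T[:,:2].astype(np.float32)*1000),T[:,2].mean())
E
```

```text
2266 ((456.4383850097656, 197.01919555664062), (98.18174743652344, 29.203577041625977), 25.287548065185547) 0.029496339578538422
tail ((423.28802490234375, 181.0396728515625), (24.069849014282227, 28.677244186401367), 25.129995346069336) 0.026610195509847456
1545 ((325.2256164550781, 215.89901733398438), (22.263113021850586, 72.70123291015625), 18.701499938964844) 0.02175958032678288
tail ((333.9349365234375, 190.2892608642578), (22.048831939697266, 18.740415573120117), 17.801984786987305) 0.01915925075445468
```

>>> move_arm(
  motion=[
    [[-26,-129,-10],[0,0,0.26],91],
    [[-26,-129,-10],[0,0,0.26],91],
    [[-26,-129,-10],[0,0,0.26],91],
    [[-26,-129,-10],[0,0,0.26],91],
    [[-26,-129,-10],[0,0,0.26],91],
    [[-26,-129,-10],[0,0,0.26],91],
    [[-26,-129,-10],[0,0,0.26],91],
  ],
)

```text
t: 1.78
eef_pos: [0.4786, 0.0481, 0.2105]
tcp_rot: [[-0.981, -0.196, -0.001], [-0.196, 0.981, 0.001], [0.001, 0.001, -1.0]]
wrist_force: [0.4, 0.4, 0.8]
opening: 0.0912
finger_force: 0.0
```

```bash
python3 - <<'E'
from h import *
np.set_printoptions(precision=4,suppress=True)
s=snap("wrist","e.png");st=manip.get_state();print(st["t"],st["eef_pos"],st["tcp_rot"],st["wrist_force"])
E
```

```text
1.8333 [0.4787 0.048  0.2106] [[-0.9805 -0.1966 -0.0009]
 [-0.1966  0.9805  0.0005]
 [ 0.0008  0.0007 -1.    ]] [ 0.0744 -0.3328  0.9644]
```

View pics/e.png

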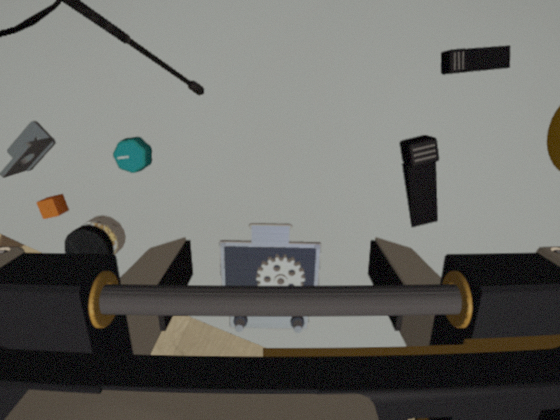

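The tab's front edge runs from (250,224) to (291,224), and the plate's front edge from (220,242) to (321,244). I'll measure the rig frame from these.

```bash
python3 - <<'E'
from h import *
np.set_printoptions(precision=4,suppress=True)
s=load("wrist");P=cloud(s);
m=np.zeros((420,560),bool);m[215:284,210:335]=True
m&=(P[...,2]>.01)&(P[...,2]<.026)
Q=P[m];print(len(Q),np.percentile(Q[:,2],[5,25,50,75,95]))
# tab points: first rows
t=np.zeros_like(m);t[218:238,240:300]=True;t&=m
Z=np.median(P[t][:,2]);print("tab z",Z,cv2.minAreaRect(P[t][:,:2].astype(np.float32)*1000))
for v in range(220,238,3):
    us=np.where(t[v])[0]
    if len(us):print(v,us[0],us[-1],P[v,us[0]],P[v,us[-1]])
# plate front edge: per column, first row in m outside tab
cols=[u for u in range(222,320) if not 245<u<297]
e=np.array([P[np.where(m[:,u])[0][0],u] for u in cols if m[:,u].any()])
k=np.polyfit(e[:,1],e[:,0],1);print("plate front slope->yaw",np.degrees(np.arctan(-k[0])),"mid",e.mean(0))
cols=range(254,288);e2=np.array([P[np.where(m[:,u])[0][0],u] for u in cols if m[:,u].any()])
k=np.polyfit(e2[:,1],e2[:,0],1);print("tab edge yaw",np.degrees(np.arctan(-k[0])),"mid",e2.mean(0))
print("plate sides row 262",[P[262,u] for u in np.where(m[262])[0][[0,-1]]])
E
```

```text
4451 [0.015  0.0162 0.0169 0.0176 0.0253]
tab z 0.016026350923985466 ((537.7394409179688, 51.00212097167969), (16.202617645263672, 44.72908020019531), 9.593612670898438)
223 251 271 [0.534  0.0287 0.0135] [0.5307 0.0497 0.0112]
226 250 292 [0.5371 0.0282 0.0147] [0.5287 0.0722 0.0138]
229 252 289 [0.5387 0.0309 0.0181] [0.532  0.0695 0.0155]
232 252 289 [0.5429 0.0315 0.0161] [0.5354 0.0702 0.0155]
235 252 289 [0.5468 0.0321 0.0149] [0.5382 0.0708 0.0168]
plate front slope->yaw 10.093748853828755 mid [0.551  0.0525 0.013 ]
tab edge yaw 9.17851272181745 mid [0.5304 0.0491 0.0136]
plate sides row 262 [array([0.5853, 0.003 , 0.0153]), array([0.5634, 0.1097, 0.0163])]
```

>>> move_arm(
  motion=[
    [[28,141,120],[0,0,-0.242],60],
    [[28,141,120],[0,0,-0.242],60],
    [[28,141,120],[0,0,-0.242],60],
    [[28,141,120],[0,0,-0.242],60],
    [[28,141,120],[0,0,-0.242],60],
    [[28,141,120],[0,0,-0.242],60],
    [[28,141,145],[0,0,-0.242],60],
    [[28,141,170],[0,0,-0.242],60],
    [[28,141,185],[0,0,-0.242],60],
    [[28,141,192],[0,0,-0.242],60],
    [[28,141,192],[0,0,-0.242],60],
    [[28,141,192],[0,0,-0.242],60],
  ],
)

```text
t: 2.83
eef_pos: [0.4254, 0.1792, 0.0195]
tcp_rot: [[-0.906, -0.424, 0.001], [-0.424, 0.906, 0.0], [-0.001, -0.0, -1.0]]
wrist_force: [0.5, -0.3, 0.2]
opening: 0.0598
finger_force: 0.0
```

>>> move_arm(
  motion=[
    [[0,0,0],[0,0,0],20],
    [[0,0,0],[0,0,0],20],
    [[0,0,0],[0,0,0],20],
    [[0,0,0],[0,0,0],20],
    [[0,0,0],[0,0,0],20],
    [[0,0,0],[0,0,0],20],
    [[0,0,0],[0,0,0],20],
    [[0,0,0],[0,0,0],20],
    [[0,0,0],[0,0,0],20],
  ],
  newtons=30,
)

```text
t: 3.58
eef_pos: [0.4252, 0.1791, 0.0191]
tcp_rot: [[-0.906, -0.423, 0.001], [-0.423, 0.906, 0.0], [-0.001, -0.0, -1.0]]
wrist_force: [-0.8, -0.1, 5.9]
opening: 0.0299
finger_force: 29.7
```

>>> move_arm(
  motion=[
    [[0,0,-5],[0,0,0],20],
    [[0,0,-10],[0,0,0],20],
    [[25,-45,-10],[0,0,0.08],20],
    [[45,-80,-10],[0,0,0.16],20],
    [[60,-115,-10],[0,0,0.25],20],
    [[67,-134,-10],[0,0,0.25],20],
    [[67,-134,-10],[0,0,0.25],20],
    [[67,-134,-10],[0,0,0.25],20],
    [[67,-134,-10],[0,0,0.25],20],
  ],
)

```text
t: 4.33
eef_pos: [0.421, 0.0295, 0.0289]
tcp_rot: [[-0.983, -0.186, -0.0], [-0.186, 0.983, 0.0], [-0.0, 0.0, -1.0]]
wrist_force: [0.5, 0.5, -0.5]
opening: 0.0297
finger_force: 29.7
```

```bash
python3 - <<'E'
from h import *
np.set_printoptions(precision=4,suppress=True)
st=manip.get_state();print(st["t"],st["eef_pos"],st["tcp_rot"],st["wrist_force"])
s=snap("side");cv2.imwrite("pics/f.png",cv2.resize(s["img"][190:310,220:380],None,fx=5,fy=5,interpolation=cv2.INTER_CUBIC))
E
```

```text
4.3333 [0.421  0.0295 0.0289] [[-0.9826 -0.1857 -0.    ]
 [-0.1857  0.9826  0.0003]
 [-0.      0.0003 -1.    ]] [ 0.4585  0.4742 -0.4633]
```

View pics/f.png

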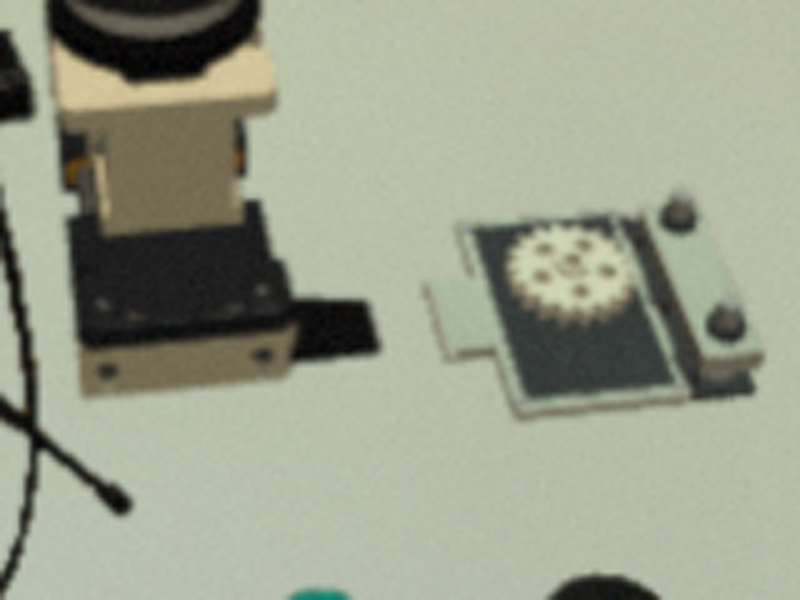

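The wedge is held level, with its thin end at crop (372,326) in line with the middle of the tab at (436,318). I'll lower it to the table.

>>> move_arm(
  motion=[
    [[0,0,5],[0,0,0],20],
    [[0,0,8],[0,0,0],20],
    [[0,0,9],[0,0,0],20],
    [[0,0,9],[0,0,0],20],
  ],
)

```text
t: 4.72
eef_pos: [0.4207, 0.0299, 0.0193]
tcp_rot: [[-0.982, -0.187, -0.001], [-0.187, 0.982, 0.0], [0.001, 0.0, -1.0]]
wrist_force: [-0.4, -0.7, -0.5]
opening: 0.03
finger_force: 29.7
```

>>> move_arm(
  motion=[
    [[0,0,0.3],[0,0,0],20],
    [[0,0,0.5],[0,0,0],20],
    [[0,0,0.5],[0,0,0],20],
  ],
)

```text
t: 4.97
eef_pos: [0.4211, 0.0293, 0.0192]
tcp_rot: [[-0.983, -0.186, 0.0], [-0.186, 0.983, 0.0], [-0.0, 0.0, -1.0]]
wrist_force: [-0.3, 0.3, -0.9]
opening: 0.0297
finger_force: 29.7
```

>>> move_arm(
  motion=[
    [[0,0,0.3],[0,0,0],20],
    [[0,0,0.5],[0,0,0],20],
    [[0,0,0.5],[0,0,0],20],
  ],
)

```text
t: 5.22
eef_pos: [0.4211, 0.0293, 0.0191]
tcp_rot: [[-0.983, -0.186, 0.0], [-0.186, 0.983, 0.0], [-0.0, 0.0, -1.0]]
wrist_force: [-1.0, 0.6, 5.7]
opening: 0.0298
finger_force: 29.8
```

>>> move_arm(
  motion=[
    [[-15,0,0],[0,0,0],20],
    [[-28,0,0],[0,0,0],20],
    [[-36,0,0],[0,0,0],20],
    [[-38,0,0],[0,0,0],20],
    [[-38,0,0],[0,0,0],20],
  ],
)

```text
t: 5.63
eef_pos: [0.4592, 0.0363, 0.019]
tcp_rot: [[-0.982, -0.186, 0.002], [-0.186, 0.983, -0.0], [-0.002, -0.0, -1.0]]
wrist_force: [1.4, -0.8, 4.3]
opening: 0.0301
finger_force: 29.9
```

>>> move_arm(
  motion=[
    [[-3,0,-0.2],[0,0,0],20],
    [[-6,0,-0.2],[0,0,0],20],
    [[-7,0,-0.2],[0,0,0],20],
    [[-7,0,-0.2],[0,0,0],20],
  ],
)

```text
t: 5.97
eef_pos: [0.4649, 0.0377, 0.019]
tcp_rot: [[-0.983, -0.186, -0.0], [-0.186, 0.983, 0.0], [0.0, 0.0, -1.0]]
wrist_force: [-1.2, -0.6, 5.0]
opening: 0.03
finger_force: 29.9
```

>>> move_arm(
  motion=[
    [[-2,0,0],[0,0,0],20],
    [[-3,0,0],[0,0,0],20],
    [[-3,0,0],[0,0,0],20],
  ],
)

```text
t: 6.22
eef_pos: [0.468, 0.0382, 0.019]
tcp_rot: [[-0.983, -0.186, -0.0], [-0.186, 0.983, 0.0], [0.0, 0.0, -1.0]]
wrist_force: [-1.5, -0.5, 4.8]
opening: 0.0294
finger_force: 29.9
```

>>> move_arm(
  motion=[
    [[-2,0,0],[0,0,0],20],
    [[-3,0,0],[0,0,0],20],
    [[-3,0,0],[0,0,0],20],
  ],
)

```text
t: 6.47
eef_pos: [0.471, 0.0388, 0.019]
tcp_rot: [[-0.983, -0.186, -0.0], [-0.186, 0.983, 0.0], [0.0, 0.0, -1.0]]
wrist_force: [-0.9, 0.4, 4.8]
opening: 0.0297
finger_force: 29.9
```

>>> move_arm(
  motion=[
    [[-1,0,-0.3],[0,0,0],20],
    [[-2,0,-0.3],[0,0,0],20],
    [[-2,0,-0.3],[0,0,0],20],
  ],
)

```text
t: 6.72
eef_pos: [0.4733, 0.0391, 0.019]
tcp_rot: [[-0.983, -0.186, 0.0], [-0.186, 0.983, 0.0], [-0.0, 0.0, -1.0]]
wrist_force: [0.1, 0.4, 0.0]
opening: 0.0297
finger_force: 29.9
```

>>> move_arm(
  motion=[
    [[-1,0,0],[0,0,0],20],
    [[-2,0,0],[0,0,0],20],
    [[-2,0,0],[0,0,0],20],
  ],
)

```text
t: 6.97
eef_pos: [0.4753, 0.0395, 0.0191]
tcp_rot: [[-0.983, -0.186, 0.0], [-0.186, 0.983, 0.0], [-0.0, 0.0, -1.0]]
wrist_force: [0.5, -1.1, -1.7]
opening: 0.0299
finger_force: 29.9
```

>>> move_arm(
  motion=[
    [[-1,0,0],[0,0,0],20],
    [[-2,0,0],[0,0,0],20],
    [[-2,0,0],[0,0,0],20],
  ],
)

```text
t: 7.22
eef_pos: [0.4773, 0.0399, 0.0192]
tcp_rot: [[-0.983, -0.186, 0.0], [-0.186, 0.983, 0.0], [-0.0, 0.0, -1.0]]
wrist_force: [0.3, 0.8, -1.3]
opening: 0.03
finger_force: 29.9
```

>>> move_arm(
  motion=[
    [[-1,0,0],[0,0,0],20],
    [[-2,0,0],[0,0,0],20],
    [[-2,0,0],[0,0,0],20],
  ],
)

```text
t: 7.47
eef_pos: [0.4793, 0.0403, 0.0192]
tcp_rot: [[-0.983, -0.186, 0.0], [-0.186, 0.983, 0.0], [-0.0, 0.0, -1.0]]
wrist_force: [-0.4, 0.7, -0.5]
opening: 0.0299
finger_force: 29.9
```

>>> move_arm(
  motion=[
    [[-1,0,0],[0,0,0],20],
    [[-2,0,0],[0,0,0],20],
    [[-2,0,0],[0,0,0],20],
  ],
)

```text
t: 7.72
eef_pos: [0.4812, 0.0406, 0.0192]
tcp_rot: [[-0.983, -0.186, 0.0], [-0.186, 0.983, 0.0], [-0.0, -0.0, -1.0]]
wrist_force: [-0.2, 0.8, -0.2]
opening: 0.0295
finger_force: 29.9
```

>>> move_arm(
  motion=[
    [[-1,0,0],[0,0,0],20],
    [[-2,0,0],[0,0,0],20],
    [[-2,0,0],[0,0,0],20],
  ],
)

```text
t: 7.97
eef_pos: [0.4832, 0.041, 0.0192]
tcp_rot: [[-0.983, -0.186, 0.0], [-0.186, 0.983, 0.0], [-0.0, -0.0, -1.0]]
wrist_force: [-0.5, 0.6, -1.3]
opening: 0.0299
finger_force: 29.9
```

>>> move_arm(
  motion=[
    [[-1,0,0],[0,0,0],20],
    [[-2,0,0],[0,0,0],20],
    [[-2,0,0],[0,0,0],20],
  ],
)

```text
t: 8.22
eef_pos: [0.4852, 0.0414, 0.0192]
tcp_rot: [[-0.983, -0.186, 0.0], [-0.186, 0.983, 0.0], [-0.0, -0.0, -1.0]]
wrist_force: [0.7, -0.0, -0.3]
opening: 0.03
finger_force: 29.9
```

>>> move_arm(
  motion=[
    [[-1,0,0],[0,0,0],20],
    [[-2,0,0],[0,0,0],20],
    [[-2,0,0],[0,0,0],20],
  ],
)

```text
t: 8.47
eef_pos: [0.4871, 0.0418, 0.0192]
tcp_rot: [[-0.983, -0.186, 0.0], [-0.186, 0.983, 0.0], [-0.0, 0.0, -1.0]]
wrist_force: [0.3, -0.3, -0.8]
opening: 0.0299
finger_force: 29.9
```

>>> move_arm(
  motion=[
    [[-1,0,0],[0,0,0],20],
    [[-2,0,0],[0,0,0],20],
    [[-2,0,0],[0,0,0],20],
  ],
)

```text
t: 8.72
eef_pos: [0.4889, 0.0421, 0.0192]
tcp_rot: [[-0.983, -0.186, -0.0], [-0.186, 0.983, 0.0], [-0.0, 0.0, -1.0]]
wrist_force: [1.1, 0.0, -1.7]
opening: 0.0301
finger_force: 29.9
```

>>> move_arm(
  motion=[
    [[-1,0,0],[0,0,0],20],
    [[-1,0,0],[0,0,0],20],
    [[-1,0,0],[0,0,0],20],
  ],
)

```text
t: 8.97
eef_pos: [0.4898, 0.0423, 0.0191]
tcp_rot: [[-0.983, -0.186, -0.0], [-0.186, 0.983, 0.0], [0.0, 0.0, -1.0]]
wrist_force: [1.3, -0.2, -2.1]
opening: 0.0299
finger_force: 29.9
```

>>> move_arm(
  motion=[
    [[-1,0,0],[0,0,0],20],
    [[-1,0,0],[0,0,0],20],
    [[-1,0,0],[0,0,0],20],
  ],
)

```text
t: 9.22
eef_pos: [0.4905, 0.0425, 0.0191]
tcp_rot: [[-0.983, -0.186, -0.001], [-0.186, 0.983, 0.0], [0.001, 0.0, -1.0]]
wrist_force: [-1.3, -0.5, -1.5]
opening: 0.0297
finger_force: 29.9
```

>>> move_arm(
  motion=[
    [[-1,0,0],[0,0,0],20],
    [[-1,0,0],[0,0,0],20],
    [[-1,0,0],[0,0,0],20],
  ],
)

```text
t: 9.47
eef_pos: [0.4913, 0.0427, 0.0191]
tcp_rot: [[-0.983, -0.186, -0.001], [-0.186, 0.983, 0.0], [0.001, 0.0, -1.0]]
wrist_force: [-2.9, -0.4, -1.2]
opening: 0.0296
finger_force: 29.9
```

Contact: the force along the push is rising. I'll keep going in 1 mm steps.

>>> move_arm(
  motion=[
    [[-1,0,0],[0,0,0],20],
    [[-1,0,0],[0,0,0],20],
    [[-1,0,0],[0,0,0],20],
  ],
)

```text
t: 9.72
eef_pos: [0.4922, 0.0429, 0.019]
tcp_rot: [[-0.983, -0.186, -0.001], [-0.186, 0.983, 0.0], [0.001, 0.0, -1.0]]
wrist_force: [-3.8, -0.7, -2.5]
opening: 0.0301
finger_force: 29.9
```

>>> move_arm(
  motion=[
    [[-1,0,0],[0,0,0],20],
    [[-1,0,0],[0,0,0],20],
    [[-1,0,0],[0,0,0],20],
  ],
)

```text
t: 9.97
eef_pos: [0.493, 0.0431, 0.019]
tcp_rot: [[-0.983, -0.186, -0.002], [-0.186, 0.983, 0.0], [0.002, 0.0, -1.0]]
wrist_force: [-5.3, 0.1, -0.9]
opening: 0.03
finger_force: 29.9
```

>>> move_arm(
  motion=[
    [[-1,0,0],[0,0,0],20],
    [[-1,0,0],[0,0,0],20],
    [[-1,0,0],[0,0,0],20],
  ],
)

```text
t: 10.22
eef_pos: [0.4936, 0.0432, 0.019]
tcp_rot: [[-0.982, -0.186, -0.003], [-0.186, 0.982, 0.0], [0.003, 0.001, -1.0]]
wrist_force: [-6.2, -1.5, -0.9]
opening: 0.0301
finger_force: 29.9
```

>>> move_arm(
  motion=[
    [[-1,0,0],[0,0,0],20],
    [[-1,0,0],[0,0,0],20],
    [[-1,0,0],[0,0,0],20],
  ],
)

```text
t: 10.47
eef_pos: [0.494, 0.0434, 0.0189]
tcp_rot: [[-0.982, -0.186, -0.004], [-0.186, 0.983, 0.0], [0.004, 0.001, -1.0]]
wrist_force: [-8.0, -2.2, 1.4]
opening: 0.0299
finger_force: 29.9
```

>>> move_arm(
  motion=[
    [[-1,0,0],[0,0,0],20],
    [[-1,0,0],[0,0,0],20],
    [[-1,0,0],[0,0,0],20],
  ],
)

```text
t: 10.72
eef_pos: [0.4946, 0.0435, 0.019]
tcp_rot: [[-0.982, -0.186, -0.005], [-0.186, 0.982, 0.0], [0.005, 0.001, -1.0]]
wrist_force: [-10.4, -1.9, 3.0]
opening: 0.0296
finger_force: 29.9
```

Push is about 10.6 N along the rig axis, within the window. I'll let go and retreat upward.

>>> move_arm(
  motion=[
    [[0,0,0],[0,0,0],55],
    [[0,0,0],[0,0,0],55],
    [[0,0,0],[0,0,0],55],
    [[0,0,0],[0,0,0],55],
    [[0,0,0],[0,0,0],55],
    [[0,0,0],[0,0,0],55],
  ],
)

```text
t: 11.22
eef_pos: [0.4971, 0.0436, 0.0194]
tcp_rot: [[-0.983, -0.186, 0.001], [-0.186, 0.983, 0.0], [-0.001, -0.0, -1.0]]
wrist_force: [1.2, 0.6, -0.1]
opening: 0.0553
finger_force: 0.0
```

>>> move_arm(
  motion=[
    [[0,0,-20],[0,0,0],55],
    [[0,0,-50],[0,0,0],55],
    [[0,0,-90],[0,0,0],55],
    [[0,0,-130],[0,0,0],55],
    [[30,0,-160],[0,0,0],55],
    [[60,0,-160],[0,0,0],55],
    [[60,0,-160],[0,0,0],55],
    [[60,0,-160],[0,0,0],55],
  ],
)

```text
t: 11.88
eef_pos: [0.437, 0.0324, 0.1799]
tcp_rot: [[-0.983, -0.186, 0.001], [-0.186, 0.983, 0.0], [-0.001, -0.0, -1.0]]
wrist_force: [0.6, 0.2, 0.8]
opening: 0.0547
finger_force: 0.0
```

```bash
python3 - <<'E'
from h import *
np.set_printoptions(precision=4,suppress=True)
st=manip.get_state();print(st["t"],st["eef_pos"],st["wrist_force"])
s=snap("side");cv2.imwrite("pics/g.png",cv2.resize(s["img"][190:340,220:380],None,fx=4,fy=4,interpolation=cv2.INTER_CUBIC))
s=snap("wrist");P=cloud(s);g=s["img"].max(2)
o=np.array([.5305,.0495]);E=np.array([[.9826,.1857],[-.1857,.9826]])
L=(P[...,:2]-o)@E.T
m=(abs(L[...,1])<.03)&(L[...,0]>-.1)&(L[...,0]<.0)&(P[...,2]>.003)&(P[...,2]<.04)&(g<110)
Q=L[m];print(len(Q),cv2.minAreaRect((Q*1000).astype(np.float32)),P[m][:,2].max())
E
```

```text
11.8833 [0.437  0.0324 0.1799] [0.6469 0.2317 0.786 ]
1419 ((-25.13190460205078, 1.8194255828857422), (50.048614501953125, 29.35892677307129), 0.764004111289978) 0.029256545862018368
```

View pics/g.png

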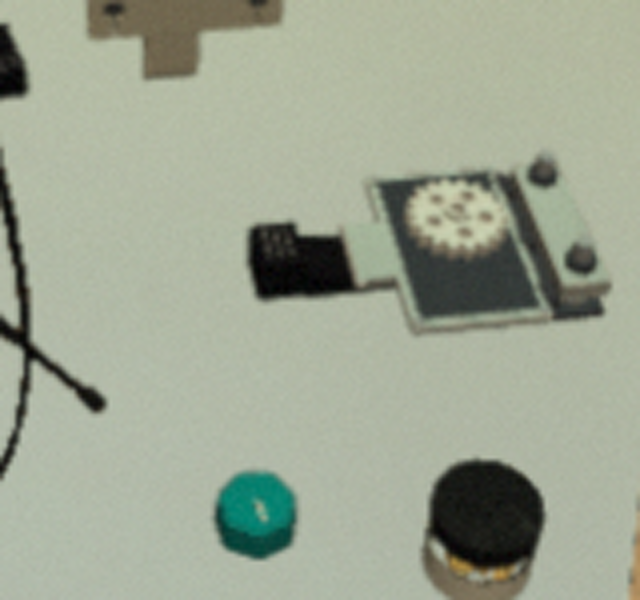

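The wedge sits straight under the tab, which starts at crop (345,260), with the tail at (270,260). Its thin end is about 50 mm in, centred to within 2 mm, and the gripper is clear. The knob and jar are untouched, so I'm handing it in.

```bash
python3 -c "
from workcell import manip
print(manip.job_done())"
```

```text
the job is handed in; nothing more can be done
None
```

I jammed the black wedge straight under the middle of the tab with a push of about 10.6 N, its thin end about 50 mm in, then let go and handed the job in; the bed's load after release was not measured, no verdict came back, and the arm never went near the jar, tape roll or knob.

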